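# Find the full bath-salt tin by feel and hold it up

## Task

Three identical closed bath-salt tins stand in the wooden tray, and only one is still full: heft them to find the heaviest. Stand the two light, nearly empty tins upright on the cork mat for refilling, and finish while holding the heaviest tin upright in the gripper, its underside at least 10 cm above the shelf and touching nothing else. Keep every tin upright throughout, and leave the pump dispenser, pill crusher, ring dish and glasses case where they are.

Things in the scene. Friction and masses are not known exactly. Their poses are not given: they have to be found in the camera images.
- tin_a_mid (a point): closed cylindrical metal tin, bare metal with a plain blue band and flat lid, 60 mm diameter, 88 mm tall; the point is its centre, 44 mm above its underside; z axis = the tin's upright axis. All three tins look the same. At the start the three stand in the tray in no particular order, centres about 90 mm apart. Two weigh 80 to 150 g (nearly empty), one weighs 310 to 420 g (full)
- tin_b_mid (a point): closed cylindrical metal tin, bare metal with a plain blue band and flat lid, 60 mm diameter, 88 mm tall; the point is its centre, 44 mm above its underside; z axis = the tin's upright axis. All three tins look the same. At the start the three stand in the tray in no particular order, centres about 90 mm apart. Two weigh 80 to 150 g (nearly empty), one weighs 310 to 420 g (full)
- tin_c_mid (a point): closed cylindrical metal tin, bare metal with a plain blue band and flat lid, 60 mm diameter, 88 mm tall; the point is its centre, 44 mm above its underside; z axis = the tin's upright axis. All three tins look the same. At the start the three stand in the tray in no particular order, centres about 90 mm apart. Two weigh 80 to 150 g (nearly empty), one weighs 310 to 420 g (full)
- tin_a: the same tin as point tin_a_mid; the origin is the centre of its underside
- tin_b: the same tin as point tin_b_mid; the origin is the centre of its underside
- tin_c: the same tin as point tin_c_mid; the origin is the centre of its underside
- tray: fixed low wooden tray, 100 x 280 mm (x by y in its own frame) with a rim 12 mm high, floor 5 mm thick; the tins stand in a row along its y axis, so there is free room beside each tin along its x axis. Origin: centre of its underside, on the shelf surface (z = 0)
- mat: fixed flat cork mat, 140 x 270 mm (x by y in its own frame), 4 mm thick; origin: centre of its underside, on the shelf surface. Three tins fit in a row along its y axis at 90 mm spacing
- pump: bystander: loose white pump dispenser, 72 mm diameter, 159 mm tall, its spout reaches 47 mm out along its -x axis; origin: centre of its underside
- crusher: bystander: loose stainless pill crusher, 54 mm diameter, 90 mm tall, with a crossbar 72 mm long on top; origin: centre of its underside
- ring_dish: bystander: loose white ceramic ring dish, 90 mm diameter, 22 mm tall; origin: centre of its underside
- glasses_case: bystander: loose tortoiseshell glasses case, 62 x 160 mm, 36 mm tall; origin: centre of its underside

How it is judged:
At the end, for the whole second after the job is handed in: The two light tins (each pressing on the mat with under 2.2 N) stand let go on the mat, centres over it, within 0.1 rad of upright; the heaviest is gripped, still, within 0.35 rad of upright, centre over 140 mm above the shelf (underside about 10 cm), touching no other tin or bystander ((((height (world z) of tin_a_mid above 0.14 m and contact force between tin_a and the fingers above 1 N and angle between tin_a_mid's own z axis and vertical below 0.35 rad and linear speed of tin_a below 0.05 m/s and contact force between tin_a and tin_b below 0.1 N and contact force between tin_a and tin_c below 0.1 N and contact force between tin_a and pump below 0.1 N and contact force between tin_a and crusher below 0.1 N and contact force between tin_a and ring_dish below 0.1 N and contact force between tin_a and glasses_case below 0.1 N) and (x of tin_b_mid in the frame of mat between -0.07 and 0.07 m and y of tin_b_mid in the frame of mat between -0.135 and 0.135 m and z of tin_b_mid in the frame of mat below 0.056 m and angle between tin_b_mid's own z axis and vertical below 0.1 rad and contact force between tin_b and the fingers below 0.3 N and linear speed of tin_b below 0.03 m/s and contact force between tin_b and mat between 0.3 and 2.2 N) and (x of tin_c_mid in the frame of mat between -0.07 and 0.07 m and y of tin_c_mid in the frame of mat between -0.135 and 0.135 m and z of tin_c_mid in the frame of mat below 0.056 m and angle between tin_c_mid's own z axis and vertical below 0.1 rad and contact force between tin_c and the fingers below 0.3 N and linear speed of tin_c below 0.03 m/s and contact force between tin_c and mat between 0.3 and 2.2 N)) or ((height (world z) of tin_b_mid above 0.14 m and contact force between tin_b and the fingers above 1 N and angle between tin_b_mid's own z axis and vertical below 0.35 rad and linear speed of tin_b below 0.05 m/s and contact force between tin_b and tin_a below 0.1 N and contact force between tin_b and tin_c below 0.1 N and contact force between tin_b and pump below 0.1 N and contact force between tin_b and crusher below 0.1 N and contact force between tin_b and ring_dish below 0.1 N and contact force between tin_b and glasses_case below 0.1 N) and (x of tin_a_mid in the frame of mat between -0.07 and 0.07 m and y of tin_a_mid in the frame of mat between -0.135 and 0.135 m and z of tin_a_mid in the frame of mat below 0.056 m and angle between tin_a_mid's own z axis and vertical below 0.1 rad and contact force between tin_a and the fingers below 0.3 N and linear speed of tin_a below 0.03 m/s and contact force between tin_a and mat between 0.3 and 2.2 N) and (x of tin_c_mid in the frame of mat between -0.07 and 0.07 m and y of tin_c_mid in the frame of mat between -0.135 and 0.135 m and z of tin_c_mid in the frame of mat below 0.056 m and angle between tin_c_mid's own z axis and vertical below 0.1 rad and contact force between tin_c and the fingers below 0.3 N and linear speed of tin_c below 0.03 m/s and contact force between tin_c and mat between 0.3 and 2.2 N)) or ((height (world z) of tin_c_mid above 0.14 m and contact force between tin_c and the fingers above 1 N and angle between tin_c_mid's own z axis and vertical below 0.35 rad and linear speed of tin_c below 0.05 m/s and contact force between tin_c and tin_a below 0.1 N and contact force between tin_c and tin_b below 0.1 N and contact force between tin_c and pump below 0.1 N and contact force between tin_c and crusher below 0.1 N and contact force between tin_c and ring_dish below 0.1 N and contact force between tin_c and glasses_case below 0.1 N) and (x of tin_a_mid in the frame of mat between -0.07 and 0.07 m and y of tin_a_mid in the frame of mat between -0.135 and 0.135 m and z of tin_a_mid in the frame of mat below 0.056 m and angle between tin_a_mid's own z axis and vertical below 0.1 rad and contact force between tin_a and the fingers below 0.3 N and linear speed of tin_a below 0.03 m/s and contact force between tin_a and mat between 0.3 and 2.2 N) and (x of tin_b_mid in the frame of mat between -0.07 and 0.07 m and y of tin_b_mid in the frame of mat between -0.135 and 0.135 m and z of tin_b_mid in the frame of mat below 0.056 m and angle between tin_b_mid's own z axis and vertical below 0.1 rad and contact force between tin_b and the fingers below 0.3 N and linear speed of tin_b below 0.03 m/s and contact force between tin_b and mat between 0.3 and 2.2 N)))); the arm keeps its last pose, push and grip.
It fails at once if a bystander was shoved (over 30 mm) or tipped (distance of any of pump, crusher, ring_dish, glasses_case from where it was at the start of the episode above 0.03 m or angle between any of pump, crusher, ring_dish, glasses_case's own z axis and vertical above 0.5 rad).
It fails at once if a tin was tipped over (angle between any of tin_a_mid, tin_b_mid, tin_c_mid's own z axis and vertical above 0.7 rad).
It also fails if it takes over 72 s, if anything falls off the work surface, if the arm or the gripper's body presses on something with over 40 N, if the wrist force passes 120 N, or if a joint passes its speed limit or range.

## Robot

A 6-joint arm with a two-finger parallel gripper is mounted at the origin on the work surface. World frame = base frame: x ahead of the robot, y to its left, z up, the work surface at z = 0. Lengths are in m, angles in rad, forces in N, time in s.
With the tool pointing down it reaches from about 0.4 to 0.925 m from the base axis. Payload 3.4 kg.
Tool frame: the origin (TCP) lies between the finger pads; the fingertips stand 17 mm ahead of it and the grasp point (between the pads) lies 2 mm behind it; y points along the fingers, x is the direction in which the jaws open and shut, and the axes are right-handed (so a half turn about y gives the same grasp; the last joint's range is limited). The gripper opens to 85 mm and grips with 20 to 120 N. Pads are 22 mm wide; open, the fingers measure 114 mm over their backs; the gripper's body (76 mm by 85 mm) begins 54 mm behind the grasp point. The pads swing forward as they close: fully open they stand 13 mm farther back than shut.
Start: joints at [1.173, 0.307, 1.506, -0, 1.328, -0.073], TCP at [0.183, 0.545, 0.248] pointing down, gripper open.
Joint ranges: [-3.12, 3.12], [-1.05, 2.28], [0.14, 2.33], [-1.42, 4.57], [0.1, 2.73], [-2.68, 2.68]. Speed limits (rad/s): [2.57, 2.57, 3.14, 3.14, 3.14, 3.14].

## Interface

Orientations are given as a unit quaternion [x, y, z, w].
In Python, from workcell import env, eyes gives the robot as it stands. The module is installed in compiled form; this text tells all that it offers.
- The arm moves only by the tool carry_out, never from a script. Its argument "motion" is a list of rows, each a list of 3 entries, a list of its own where there are three numbers: the shift along the tool's x, y, z as a fraction of full scale, then the turn, a rotation vector about the tool's x, y, z as a fraction of full scale, then the opening, from 0 (shut) to 1 (fully open). A call has 1 to 12 rows; each row shifts and turns the commanded pose from where the row before left it, along the tool's axes as they then stand; what a row does not reach is not made up. Full scale, the value 1, is 0.04 m for a shift and pi rad for a turn. A row lasts 1/8 s, in which the tool goes at most 62.5 mm and 10.7 degrees, less where a joint would pass 70% of its speed; a pose out of reach is approached as far as the arm can. A call with a number of a shift or a turn outside -1 to 1 is refused whole. A call with a gripper value outside its range is refused whole. The fingers move at their own pace and stop on an object; "force" is the grip in N (left out, the last holds). Time passes only in rows, so rows that do not move let the fingers close. It gives the time, the measured TCP pose, the force and the opening at its end, in the units of the state.
- env.get_obs(): the state, without advancing time (a new reading comes with each control period).
- eyes.get_image(name): name is "scene" or "top" or "wrist"; returns the picture (400x640x3 uint8, blue, green, red); there is no depth.
- eyes.calibration(name): a dict with "fx", "fy", "cx", "cy" (pixels), "rvec" (rotation vector, rad) and "tvec" (3), from world to camera coordinates, as OpenCV has them. Camera axes: x right, y down, z forward; pixel columns grow to the right and rows downward; lengths in m; the calibration is good to about 2 mm. A picture is of the moment at which its call begins: read the wrist's pose just before it. calibration takes no time and is no camera call; for the wrist camera it gives the pose at the moment of the call.
- env.finish_job(): hands the job in, once; it reports no verdict.
The state is a dict: "t": time; "qpos": joint angles; "joint_velocities": joint speeds; "joint_torque": joint torques, N m; "tool_pos": TCP position; "tool_rot": TCP orientation; "contact_force": force on the tool from outside, world axes, zero at the start; "ft_torque": the same for the moment, N m; "gripper_width": finger opening in m.
Only numpy, scipy, OpenCV 4.12 (cv2) and the standard library are available. Lean on these libraries where they do the work, as an engineer would, in place of code of your own. Each camera call takes 0.05 s, during which the arm holds its last target.

## Working session

There is one attempt and no reset: what is moved stays moved. The work goes in short steps, Python scripts to look and compute and a tool call to move; the robot and the scene stay as the last step left them, time stands still between calls to the robot, and variables do not carry over. Pictures are saved under pics/ and viewed, and the job is handed in when it is done.

Besides the shell and the picture viewer there is one more tool, called as name(argument=value, ...) on one line, values as JSON. carry_out: Moves the arm, as the interface text tells. Its arguments: {"type":"object","properties":{"motion":{"type":"array","items":{"type":"array"}},"force":{"type":"number"}},"required":["motion"]}

```bash
mkdir -p pics; python3 - <<'E'
from workcell import env, eyes
import cv2
o=env.get_obs()
for k,v in o.items(): print(k,v)
for n in("scene","top","wrist"):
    c=eyes.calibration(n); print(n,c)
    cv2.imwrite(f"pics/{n}0.png",eyes.get_image(n))
E
```

```text
t 0.0
qpos [ 1.17350870e+00  3.07589032e-01  1.50768354e+00 -1.87210458e-05
  1.32836449e+00 -7.35072936e-02]
joint_velocities [-8.39349989e-04 -1.18659344e-03 -2.04284289e-05  3.01714429e-04
  3.74694392e-04  1.99504256e-03]
joint_torque [-5.59681939e-04 -4.57555997e+01 -2.51917291e+01 -7.78465028e-05
  1.30404183e-02 -1.12627612e-05]
tool_pos [0.18271653 0.54450467 0.24736797]
tool_rot [ 0.57443621  0.41225845 -0.41348415 -0.57366965]
contact_force [ 0.29191805 -0.52910556  0.23439731]
ft_torque [ 0.02486622 -0.02061372 -0.01784547]
gripper_width 0.085288252958513
scene {'fx': 408.36849105175673, 'fy': 408.36849105175673, 'cx': 324.89912340039757, 'cy': 198.07996432503873, 'rvec': array([ 2.27724485,  0.92189257, -0.35829394]), 'tvec': array([-0.36920574, -0.35405305,  1.58150993])}
top {'fx': 419.8568448600629, 'fy': 419.8568448600629, 'cx': 319.9191585965463, 'cy': 198.18951063421162, 'rvec': array([ 2.18687235, -2.02391418,  0.20718357]), 'tvec': array([-0.12338297,  0.61064435,  1.03904101])}
wrist {'fx': 285.0418121913331, 'fy': 285.0418121913331, 'cx': 315.29318688963997, 'cy': 197.8094336536685, 'rvec': array([-2.35594749, -1.69471518, -0.23848481]), 'tvec': array([-0.57383804, -0.03577856,  0.37763428])}
```

View pics/scene0.png

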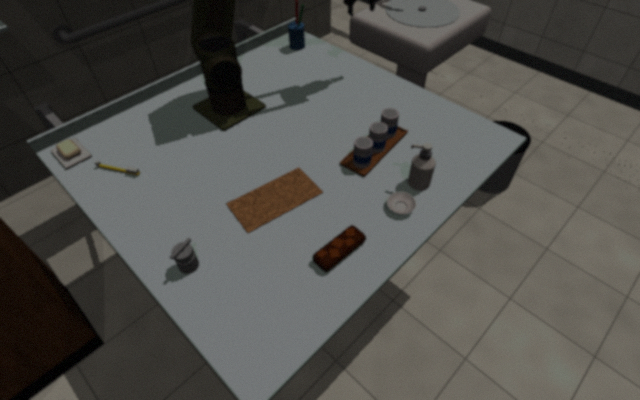

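View pics/top0.png

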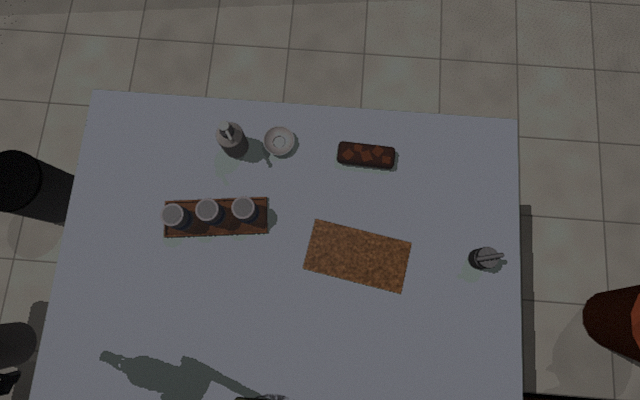

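View pics/wrist0.png

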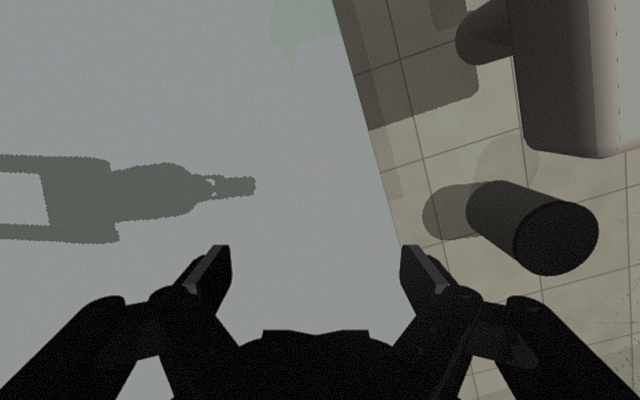

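```bash
python3 - <<'E'
from workcell import env
from scipy.spatial.transform import Rotation as R
o=env.get_obs(); print(R.from_quat(o['tool_rot']).as_matrix().round(3))
E
```

```text
[[ 0.318 -0.001 -0.948]
 [ 0.948 -0.001  0.318]
 [-0.002 -1.     0.   ]]
```

```bash
cat > h.py <<'E'
from workcell import env, eyes
import cv2, numpy as np
from scipy.spatial.transform import Rotation as R
def pt(n,u,v,z,c=None):
    c=c or eyes.calibration(n)
    K=np.array([[c['fx'],0,c['cx']],[0,c['fy'],c['cy']],[0,0,1]])
    Rm=cv2.Rodrigues(c['rvec'])[0]; o=-Rm.T@c['tvec']
    d=Rm.T@np.linalg.inv(K)@np.array([u,v,1.])
    return o+d*(z-o[2])/d[2]
def crop(im,x0,y0,x1,y1,s,name):
    a=cv2.resize(im[y0:y1,x0:x1],None,fx=s,fy=s,interpolation=cv2.INTER_CUBIC)
    cv2.imwrite(name,np.clip(a.astype(float)*1.6,0,255).astype(np.uint8))
E
python3 - <<'E'
from h import *
im=cv2.imread('pics/top0.png')
crop(im,150,110,310,260,5,'pics/t_l.png')
crop(im,295,130,425,300,3.5,'pics/t_r.png')
E
```

```text
(no output)
```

View pics/t_l.png

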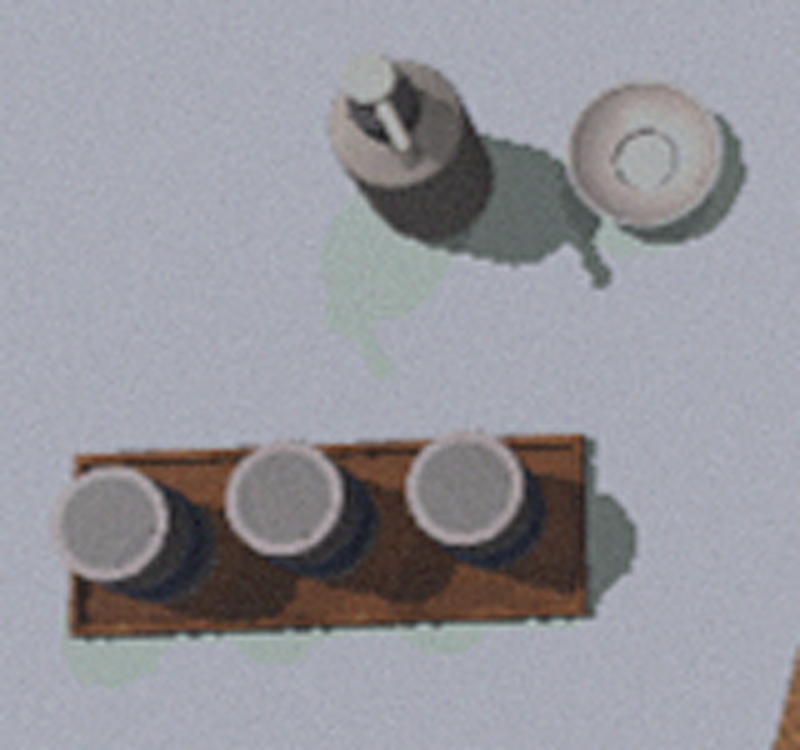

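View pics/t_r.png

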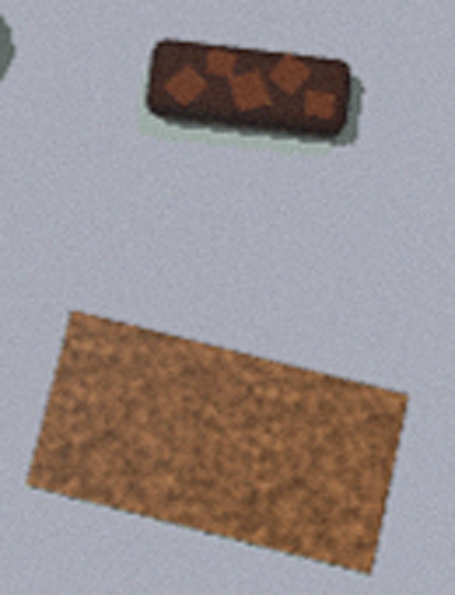

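```bash
python3 - <<'E'
from h import *
T=lambda u,v,z:pt('top',150+u/5,110+v/5,z).round(4)
for a in[(112,524),(285,499),(466,488)]: print('tin',T(*a,.093))
tr=[T(*a,.012) for a in[(77,457),(584,436),(593,614),(72,636)]]
print('tray',tr,np.mean(tr,0)); print(np.degrees(np.arctan2(*(tr[0]-tr[1])[:2])), np.linalg.norm(tr[0]-tr[1]),np.linalg.norm(tr[1]-tr[2]))
m=[pt('top',295+u/3.5,130+v/3.5,.004).round(4) for u,v in[(70,311),(408,396),(371,574),(28,486)]]
print('mat',m,np.mean(m,0),np.linalg.norm(m[0]-m[1]),np.linalg.norm(m[1]-m[2]),(m[0]-m[1])/np.linalg.norm(m[0]-m[1]))
print('pump top',T(397,123,.12),'dish',T(647,155,.022))
E
```

```text
tin [0.5405 0.2932 0.093 ]
tin [0.56   0.2074 0.093 ]
tin [0.5728 0.1163 0.093 ]
tray [array([0.5875, 0.3482, 0.012 ]), array([0.6207, 0.0713, 0.012 ]), array([0.5231, 0.0562, 0.012 ]), array([0.4894, 0.3358, 0.012 ])] [0.555175 0.202875 0.012   ]
-6.837061866864531 0.2788832192872135 0.09876117658270382
mat [array([ 0.572 , -0.0657,  0.004 ]), array([ 0.5259, -0.3317,  0.004 ]), array([ 0.3894, -0.3083,  0.004 ]), array([ 0.4347, -0.0445,  0.004 ])] [ 0.4805  -0.18755  0.004  ] 0.2699652014612254 0.1384911910556047 [0.17076275 0.98531218 0.        ]
pump top [0.7552 0.1682 0.12  ] dish [0.7819 0.0512 0.022 ]
```

carry_out(motion=[[[0, 0, 0], [0, 0.0513, 0], 1], [[0, 0, 0], [0, 0.0513, 0], 1], [[0, 0, 0], [0, 0.0513, 0], 1], [[0, 0, 0], [0, 0.0513, 0], 1], [[0, 0, 0], [0, 0.0513, 0], 1], [[0, 0, 0], [0, 0.0513, 0], 1], [[0, 0, 0], [0, 0.0513, 0], 1], [[0, 0, 0], [0, 0, 0], 1]], force=60)

```text
t: 1.15
tool_pos: [0.1829, 0.5449, 0.248]
tool_rot: [0.706, 0.042, -0.043, -0.706]
contact_force: [0.4, 0.1, 0.3]
gripper_width: 0.0849
```

```bash
cat >> h.py <<'E'
def to(x,y,z,hd=None):
    o=env.get_obs(); r=R.from_quat(o['tool_rot']); M=r.as_matrix()
    d=M.T@(np.array([x,y,z])-o['tool_pos'])/0.04
    print('t',o['t'].round(2) if hasattr(o['t'],'round') else o['t'],'pos',o['tool_pos'].round(4),'head',np.degrees(np.arctan2(M[1,0],M[0,0])).round(2),'ydown',M[:,1].round(3),'w',round(float(o['gripper_width']),4),'F',o['contact_force'].round(2),'T',o['ft_torque'].round(2),'q',o['qpos'].round(2))
    print('units',d.round(2))
E
python3 - <<'E'
from h import *
to(.5405,.2932,.17)
E
```

```text
t 1.15 pos [0.1829 0.5449 0.248 ] head 6.91 ydown [-0.    -0.001 -1.   ] w 0.0849 F [0.38 0.12 0.27] T [-0.02 -0.01  0.01] q [1.17 0.31 1.51 0.   1.33 1.05]
units [ 8.12  1.95 -7.32]
```

carry_out(motion=[[[0.81, 0.19, -0.73], [0, 0, 0], 1], [[0.81, 0.19, -0.73], [0, 0, 0], 1], [[0.81, 0.19, -0.73], [0, 0, 0], 1], [[0.81, 0.19, -0.73], [0, 0, 0], 1], [[0.81, 0.19, -0.73], [0, 0, 0], 1], [[0.81, 0.19, -0.73], [0, 0, 0], 1], [[0.81, 0.19, -0.73], [0, 0, 0], 1], [[0.81, 0.19, -0.73], [0, 0, 0], 1], [[0.81, 0.19, -0.73], [0, 0, 0], 1], [[0.81, 0.19, -0.73], [0, 0, 0], 1], [[0, 0, 0], [0, 0, 0], 1], [[0, 0, 0], [0, 0, 0], 1]])

```text
t: 2.65
tool_pos: [0.5388, 0.2935, 0.172]
tool_rot: [-0.706, -0.042, 0.043, 0.706]
contact_force: [-0.7, -0.3, -0.1]
gripper_width: 0.085
```

```bash
python3 - <<'E'
from h import *
to(.5405,.2932,.055)
c=eyes.calibration('wrist'); im=eyes.get_image('wrist'); cv2.imwrite('pics/w1.png',im)
np.save('c1.npy',c,allow_pickle=True)
E
```

```text
t 2.65 pos [0.5388 0.2935 0.172 ] head 6.86 ydown [-0.001  0.    -1.   ] w 0.085 F [-0.69 -0.26 -0.06] T [0.02 0.01 0.02] q [0.43 0.42 1.53 0.   1.19 0.31]
units [ 0.05  2.92 -0.01]
```

View pics/w1.png

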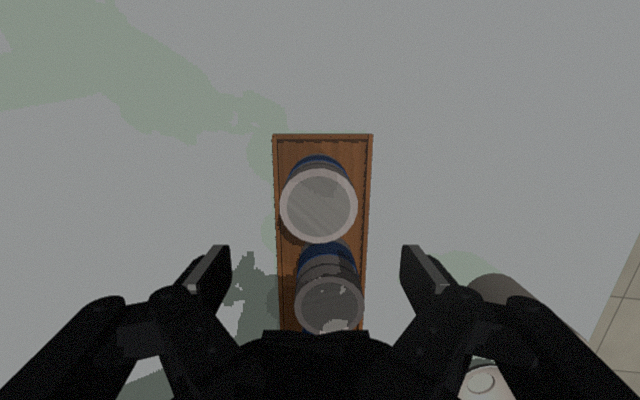

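```bash
python3 - <<'E'
from h import *
c=np.load('c1.npy',allow_pickle=True).item()
for u,v in[(318,205),(330,300)]: print(pt('',u,v,.093,c))
Rm=cv2.Rodrigues(c['rvec'])[0]; print(-Rm.T@c['tvec'],Rm)
for p in[(.5405,.2932,.093),(.56,.2074,.093),(.5728,.1163,.093)]:
    print(cv2.projectPoints(np.array(p),c['rvec'],c['tvec'],np.array([[c['fx'],0,c['cx']],[0,c['fy'],c['cy']],[0,0,1]]),None)[0].ravel())
E
```

```text
[0.53990029 0.29980826 0.093     ]
[0.55983462 0.21912612 0.093     ]
[0.53045454 0.36354585 0.2961957 ] [[ 0.99283854  0.11945713 -0.00127635]
 [ 0.11509952 -0.95365073  0.27803306]
 [ 0.03199584 -0.27618884 -0.96057066]]
[317.71950754 213.38740912]
[328.32738051 311.95981385]
[329.03402497 396.03345237]
```

```bash
python3 - <<'E'
from h import *
im=cv2.imread('pics/scene0.png'); crop(im,330,95,450,185,6,'pics/s_c.png')
im=cv2.imread('pics/w1.png'); crop(im,240,120,400,350,2.5,'pics/w_c.png')
c=eyes.calibration('scene');K=np.array([[c['fx'],0,c['cx']],[0,c['fy'],c['cy']],[0,0,1]])
for p in[(.5405,.2932,.093),(.54,.3,.093),(.56,.2074,.093),(.5728,.1163,.093)]:
    q=cv2.projectPoints(np.array(p),c['rvec'],c['tvec'],K,None)[0].ravel(); print(q,(q-[330,95])*6)
c=np.load('c1.npy',allow_pickle=True).item();K=np.array([[c['fx'],0,c['cx']],[0,c['fy'],c['cy']],[0,0,1]])
for cor in [(.5875,.3482,.012),(.4894,.3358,.012)]:
    print(cv2.projectPoints(np.array(cor),c['rvec'],c['tvec'],K,None)[0].ravel())
E
```

```text
[389.65115527 112.50024028] [357.90693162 105.00144171]
[390.77424271 111.55348297] [364.64545624  99.32089784]
[378.08441725 126.60576391] [288.50650348 189.63458345]
[362.95503468 141.61103027] [197.73020806 279.66618163]
[371.64348915 138.75346354]
[270.68863658 139.35882348]
```

View pics/s_c.png

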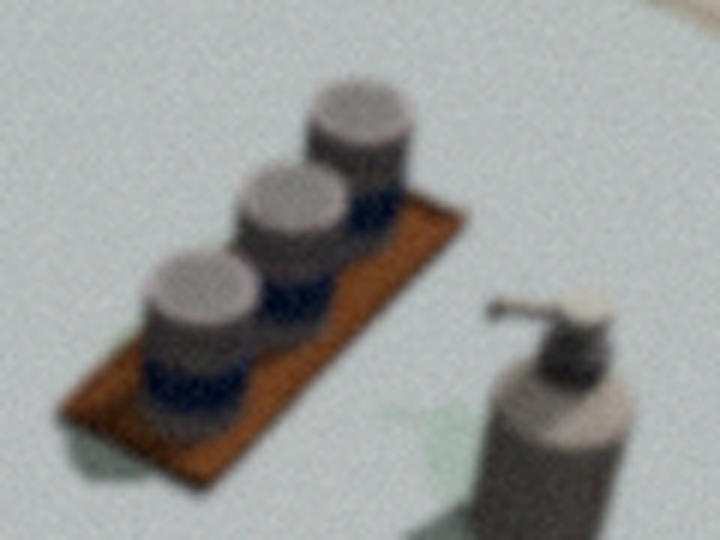

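View pics/w_c.png

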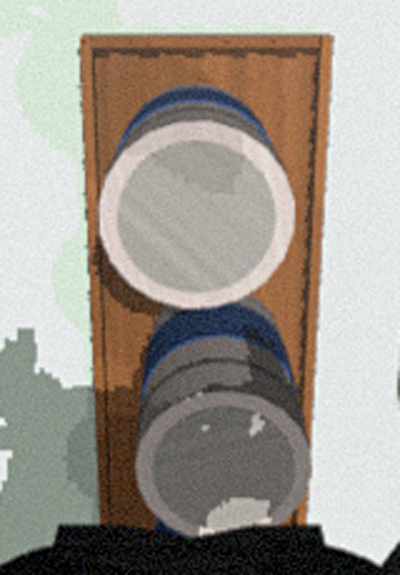

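carry_out(motion=[[[0.05, 0.7, 0.03], [0, 0, 0], 1], [[0, 0.75, 0], [0, 0, 0], 1], [[0, 0.75, 0], [0, 0, 0], 1], [[0, 0.72, 0], [0, 0, 0], 1], [[0, 0, 0], [0, 0, 0], 1]])

```text
t: 3.32
tool_pos: [0.5382, 0.2952, 0.0537]
tool_rot: [0.706, 0.041, -0.045, -0.705]
contact_force: [-0.1, 0.5, 0.6]
gripper_width: 0.085
```

```bash
python3 - <<'E'
from h import *
to(.5405,.2942,.055)
E
```

```text
t 3.325 pos [0.5382 0.2952 0.0537] head 6.95 ydown [-0.005 -0.002 -1.   ] w 0.085 F [-0.12  0.54  0.55] T [-0.03 -0.06 -0.02] q [0.43 0.56 1.64 0.   0.95 0.31]
units [ 0.05 -0.03 -0.03]
```

Grasp, then a hold to take a force baseline, then lift.

carry_out(motion=[[[0.05, 0, 0], [0, 0, 0], 0], [[0, 0, 0], [0, 0, 0], 0], [[0, 0, 0], [0, 0, 0], 0], [[0, 0, 0], [0, 0, 0], 0], [[0, 0, 0], [0, 0, 0], 0], [[0, 0, 0], [0, 0, 0], 0], [[0, -0.3, 0], [0, 0, 0], 0], [[0, -0.4, 0], [0, 0, 0], 0], [[0, -0.4, 0], [0, 0, 0], 0], [[0, 0, 0], [0, 0, 0], 0], [[0, 0, 0], [0, 0, 0], 0], [[0, 0, 0], [0, 0, 0], 0]], force=60)

```text
t: 4.82
tool_pos: [0.5426, 0.295, 0.0988]
tool_rot: [0.706, 0.041, -0.042, -0.706]
contact_force: [0.7, 0.1, -1.1]
gripper_width: 0.0589
```

```bash
python3 - <<'E'
from h import *
to(.5405,.2942,.21)
a=[]
for i in range(6):
    cv2.imwrite('pics/w2.png',eyes.get_image('wrist')); o=env.get_obs(); a.append(list(o['contact_force'])+list(o['joint_torque'][:3]))
print(np.round(a,2),np.mean(a,0))
E
```

```text
t 4.825 pos [0.5426 0.295  0.0988] head 6.81 ydown [-0.001 -0.001 -1.   ] w 0.0589 F [ 0.68  0.11 -1.11] T [ 0.01 -0.   -0.02] q [0.43 0.5  1.6  0.   1.04 0.31]
units [-0.06 -2.78 -0.01]
[[ 1.200e-01 -3.700e-01 -1.220e+00 -0.000e+00 -5.399e+01 -2.066e+01]
 [-5.500e-01 -3.000e-02 -9.400e-01  0.000e+00 -5.391e+01 -2.061e+01]
 [ 8.800e-01  2.600e-01 -9.200e-01  0.000e+00 -5.383e+01 -2.058e+01]
 [ 9.200e-01 -1.380e+00 -1.030e+00  0.000e+00 -5.378e+01 -2.057e+01]
 [ 2.500e-01 -5.000e-02 -8.400e-01 -0.000e+00 -5.374e+01 -2.056e+01]
 [ 4.600e-01  3.900e-01 -1.420e+00 -0.000e+00 -5.371e+01 -2.057e+01]] [ 3.48233367e-01 -1.97472251e-01 -1.06127817e+00  3.68551471e-04
 -5.38277322e+01 -2.05910093e+01]
```

View pics/w2.png

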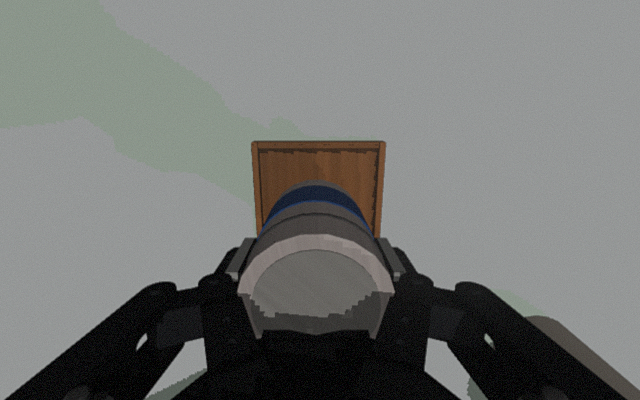

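```bash
python3 - <<'E'
from h import *
to(.4694,-.2516,.22)
E
```

```text
t 5.125 pos [0.543  0.2952 0.0992] head 6.81 ydown [-0.001 -0.    -1.   ] w 0.0591 F [ 0.46  0.39 -1.42] T [0.04 0.05 0.01] q [0.43 0.5  1.6  0.   1.04 0.31]
units [ -3.45  -3.02 -13.36]
```

carry_out(motion=[[[0, -0.6, 0], [0, 0, 0], 0], [[0, -0.9, -0.2], [0, 0, 0], 0], [[-0.1, -0.9, -0.5], [0, 0, 0], 0], [[-0.25, -0.6, -0.8], [0, 0, 0], 0], [[-0.25, 0, -0.95], [0, 0, 0], 0], [[-0.25, 0, -0.95], [0, 0, 0], 0], [[-0.25, 0, -0.95], [0, 0, 0], 0], [[-0.25, 0, -0.95], [0, 0, 0], 0], [[-0.25, 0, -0.95], [0, 0, 0], 0], [[-0.25, 0, -0.95], [0, 0, 0], 0], [[-0.25, 0, -0.95], [0, 0, 0], 0], [[-0.25, 0, -0.95], [0, 0, 0], 0]])

```text
t: 6.62
tool_pos: [0.4926, -0.0785, 0.2196]
tool_rot: [0.706, 0.042, -0.042, -0.706]
contact_force: [-0.0, -0.0, -0.0]
gripper_width: 0.0591
```

carry_out(motion=[[[-0.25, 0, -0.95], [0, 0, 0], 0], [[-0.25, 0, -0.9], [0, 0, 0], 0], [[-0.25, 0, -0.7], [0, 0, 0], 0], [[-0.25, 0, -0.5], [0, 0, 0], 0], [[-0.1, 0, -0.3], [0, 0, 0], 0], [[0, 0, 0], [0, 0, 0], 0], [[0, 0, 0], [0, 0, 0], 0], [[0, 0, 0], [0, 0, 0], 0]])

```text
t: 7.62
tool_pos: [0.4653, -0.2148, 0.2195]
tool_rot: [-0.706, -0.042, 0.042, 0.706]
contact_force: [0.1, -0.7, -1.3]
gripper_width: 0.0587
```

```bash
python3 - <<'E'
from h import *
to(.4694,-.2516,.0545)
E
```

```text
t 7.625 pos [ 0.4653 -0.2148  0.2195] head 6.87 ydown [ 0.  0. -1.] w 0.0587 F [ 0.11 -0.74 -1.29] T [-0.01  0.    0.04] q [-0.52  0.25  1.68  0.    1.22 -0.64]
units [-0.01  4.12 -0.93]
```

carry_out(motion=[[[0, 0.5, -0.45], [0, 0, 0], 0], [[0, 0.9, -0.45], [0, 0, 0], 0], [[0, 0.9, 0], [0, 0, 0], 0], [[0, 0.8, 0], [0, 0, 0], 0], [[0, 0.5, 0], [0, 0, 0], 0], [[0, 0.3, 0], [0, 0, 0], 0], [[0, 0.18, 0], [0, 0, 0], 0], [[0, 0, 0], [0, 0, 0], 0], [[0, 0, 0], [0, 0, 0], 0]])

```text
t: 8.75
tool_pos: [0.47, -0.2516, 0.0569]
tool_rot: [0.706, 0.043, -0.042, -0.706]
contact_force: [-0.3, -0.4, -1.4]
gripper_width: 0.059
```

```bash
python3 - <<'E'
from h import *
to(.4694,-.2516,.0545)
E
```

```text
t 8.75 pos [ 0.47   -0.2516  0.0569] head 6.82 ydown [ 0.001 -0.001 -1.   ] w 0.059 F [-0.28 -0.44 -1.39] T [ 0.02  0.04 -0.  ] q [-0.57  0.47  1.83  0.    0.84 -0.69]
units [-0.02  0.06  0.  ]
```

carry_out(motion=[[[0, 0.04, 0], [0, 0, 0], 0], [[0, 0.04, 0], [0, 0, 0], 0], [[0, 0, 0], [0, 0, 0], 0]])

```text
t: 9.12
tool_pos: [0.4701, -0.2517, 0.0564]
tool_rot: [0.707, 0.043, -0.041, -0.705]
contact_force: [-4.2, 2.6, 24.9]
gripper_width: 0.0591
```

carry_out(motion=[[[0, -0.05, 0], [0, 0, 0], 0], [[0, 0, 0], [0, 0, 0], 0.6], [[0, 0, 0], [0, 0, 0], 1], [[0, 0, 0], [0, 0, 0], 1], [[0, 0, 0], [0, 0, 0], 1], [[0, -0.4, 0], [0, 0, 0], 1], [[0, -0.9, 0], [0, 0, 0], 1], [[0, -0.9, 0], [0, 0, 0], 1], [[0, -0.9, 0.2], [0, 0, 0], 1], [[0, -0.6, 0.5], [0, 0, 0], 1]])

```text
t: 10.38
tool_pos: [0.4669, -0.2242, 0.2047]
tool_rot: [0.706, 0.042, -0.041, -0.705]
contact_force: [0.0, 0.4, 0.5]
gripper_width: 0.0855
```

```bash
python3 - <<'E'
from h import *
to(.56,.2084,.2)
im=eyes.get_image('top'); crop(im,290,110,500,310,3,'pics/t2.png')
E
```

```text
t 10.375 pos [ 0.4669 -0.2242  0.2047] head 6.74 ydown [ 0.002 -0.001 -1.   ] w 0.0855 F [0.03 0.42 0.5 ] T [-0.01 -0.03 -0.04] q [-0.53  0.27  1.69 -0.    1.18 -0.65]
units [ 3.58  0.11 10.47]
```

View pics/t2.png

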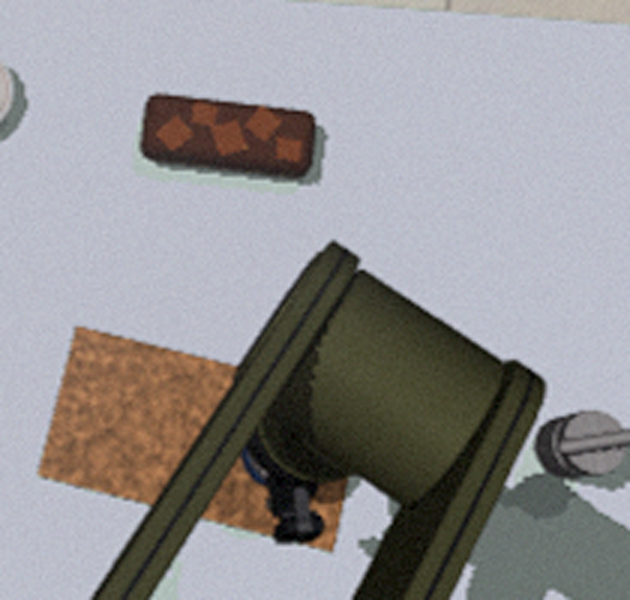

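carry_out(motion=[[[0.32, 0, 0.95], [0, 0, 0], 1], [[0.32, 0, 0.95], [0, 0, 0], 1], [[0.32, 0, 0.95], [0, 0, 0], 1], [[0.32, 0, 0.95], [0, 0, 0], 1], [[0.32, 0, 0.95], [0, 0, 0], 1], [[0.32, 0, 0.95], [0, 0, 0], 1], [[0.32, 0, 0.95], [0, 0, 0], 1], [[0.32, 0, 0.95], [0, 0, 0], 1], [[0.32, 0, 0.95], [0, 0, 0], 1], [[0.32, 0, 0.95], [0, 0, 0], 1], [[0.32, 0, 0.95], [0, 0, 0], 1], [[0, 0, 0], [0, 0, 0], 1]])

```text
t: 11.92
tool_pos: [0.5568, 0.2107, 0.202]
tool_rot: [-0.706, -0.043, 0.043, 0.706]
contact_force: [-0.8, -0.7, -0.3]
gripper_width: 0.0856
```

```bash
python3 - <<'E'
from h import *
to(.56,.2084,.055)
im=eyes.get_image('top'); crop(im,290,110,500,310,3,'pics/t3.png')
im=eyes.get_image('wrist'); cv2.imwrite('pics/w3.png',im)
to(.56,.2084,.055)
E
```

```text
t 11.925 pos [0.5568 0.2107 0.202 ] head 7.01 ydown [-0.     0.001 -1.   ] w 0.0856 F [-0.84 -0.68 -0.34] T [0.01 0.06 0.04] q [0.29 0.37 1.53 0.   1.24 0.17]
units [ 0.07  3.67 -0.07]
t 12.025 pos [0.5559 0.2081 0.202 ] head 6.88 ydown [-0.002 -0.001 -1.   ] w 0.0854 F [-0.26 -0.83  0.17] T [-0.07  0.01 -0.02] q [ 0.29  0.37  1.53 -0.    1.24  0.17]
units [ 0.11  3.68 -0.  ]
```

View pics/t3.png

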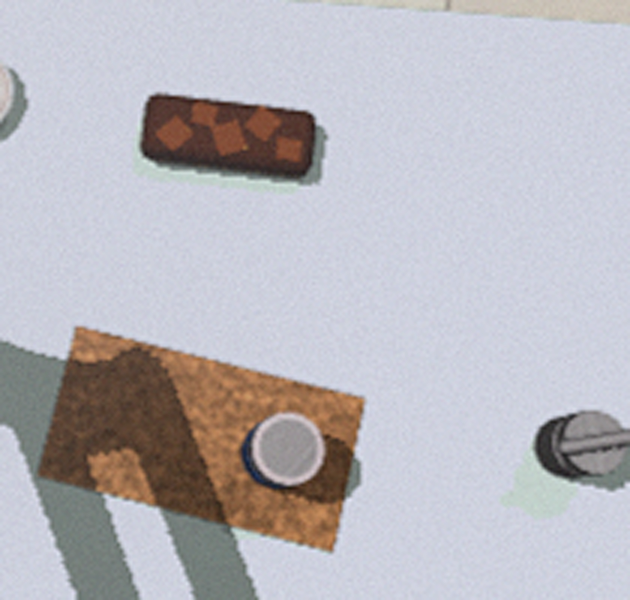

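View pics/w3.png

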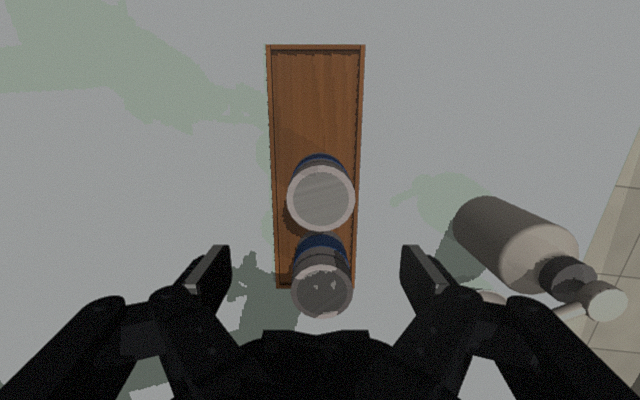

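carry_out(motion=[[[0.1, 0.8, 0], [0, 0, 0], 1], [[0, 0.9, 0], [0, 0, 0], 1], [[0, 0.9, 0], [0, 0, 0], 1], [[0, 0.7, 0], [0, 0, 0], 1], [[0, 0.36, 0], [0, 0, 0], 1], [[0, 0, 0], [0, 0, 0], 1], [[0, 0, 0], [0, 0, 0], 0], [[0, 0, 0], [0, 0, 0], 0], [[0, 0, 0], [0, 0, 0], 0], [[0, 0, 0], [0, 0, 0], 0], [[0, 0, 0], [0, 0, 0], 0], [[0, 0, 0], [0, 0, 0], 0]], force=60)

```text
t: 13.52
tool_pos: [0.5616, 0.209, 0.0584]
tool_rot: [-0.706, -0.043, 0.041, 0.706]
contact_force: [-0.0, -0.2, 5.9]
gripper_width: 0.059
```

carry_out(motion=[[[0, -0.3, 0], [0, 0, 0], 0], [[0, -0.4, 0], [0, 0, 0], 0], [[0, -0.4, 0], [0, 0, 0], 0], [[0, 0, 0], [0, 0, 0], 0], [[0, 0, 0], [0, 0, 0], 0], [[0, 0, 0], [0, 0, 0], 0]])

```text
t: 14.28
tool_pos: [0.5598, 0.2085, 0.1001]
tool_rot: [0.706, 0.041, -0.042, -0.706]
contact_force: [0.1, -0.3, -1.4]
gripper_width: 0.059
```

```bash
python3 - <<'E'
from h import *
a=[]
for i in range(5):
    cv2.imwrite('pics/w4.png',eyes.get_image('wrist')); o=env.get_obs(); a.append(o['contact_force'])
print(np.round(a,2),np.mean(a,0))
to(.4916,-.1235,.22)
E
```

```text
[[ 0.19 -0.35 -1.21]
 [-0.27 -0.07 -0.99]
 [ 0.06 -0.63 -0.13]
 [-0.51 -0.59 -0.36]
 [ 0.31  0.58 -1.46]] [-0.0439393  -0.21435419 -0.82884507]
t 14.525 pos [0.5602 0.2086 0.1003] head 6.81 ydown [-0.001 -0.    -1.   ] w 0.059 F [ 0.31  0.58 -1.46] T [ 0.01  0.07 -0.02] q [0.29 0.48 1.64 0.   1.02 0.17]
units [-2.69 -2.99 -8.04]
```

carry_out(motion=[[[0, -0.6, 0], [0, 0, 0], 0], [[0, -0.9, 0], [0, 0, 0], 0], [[-0.1, -0.9, -0.3], [0, 0, 0], 0], [[-0.3, -0.6, -0.7], [0, 0, 0], 0], [[-0.3, 0, -0.95], [0, 0, 0], 0], [[-0.3, 0, -0.95], [0, 0, 0], 0], [[-0.3, 0, -0.95], [0, 0, 0], 0], [[-0.3, 0, -0.95], [0, 0, 0], 0], [[-0.3, 0, -0.95], [0, 0, 0], 0], [[-0.3, 0, -0.95], [0, 0, 0], 0], [[-0.3, 0, -0.8], [0, 0, 0], 0], [[-0.2, 0, -0.5], [0, 0, 0], 0]])

```text
t: 16.02
tool_pos: [0.4905, -0.1234, 0.2206]
tool_rot: [0.706, 0.041, -0.042, -0.706]
contact_force: [0.5, -0.8, -0.9]
gripper_width: 0.0588
```

carry_out(motion=[[[0, 0.4, 0], [0, 0, 0], 0], [[0, 0.6, 0], [0, 0, 0], 0], [[0, 0.6, 0], [0, 0, 0], 0]])

```text
t: 16.4
tool_pos: [0.491, -0.1221, 0.1562]
tool_rot: [0.706, 0.042, -0.042, -0.706]
contact_force: [0.1, -0.5, -1.2]
gripper_width: 0.0589
```

```bash
python3 - <<'E'
from h import *
to(.4916,-.1235,.0575)
E
```

```text
t 16.4 pos [ 0.491  -0.1221  0.1562] head 6.78 ydown [ 0.001 -0.    -1.   ] w 0.0589 F [ 0.08 -0.51 -1.17] T [ 0.02 -0.01 -0.01] q [-0.33  0.3   1.78  0.    1.06 -0.45]
units [ 0.01  2.47 -0.04]
```

carry_out(motion=[[[0, 0.8, 0], [0, 0, 0], 0], [[0, 0.8, 0], [0, 0, 0], 0], [[0, 0.5, 0], [0, 0, 0], 0], [[0, 0.3, 0], [0, 0, 0], 0], [[0, 0, 0], [0, 0, 0], 0], [[0, 0, 0], [0, 0, 0], 0], [[0, 0.03, 0], [0, 0, 0], 0], [[0, 0, 0], [0, 0, 0], 0]])

```text
t: 17.4
tool_pos: [0.4914, -0.122, 0.0601]
tool_rot: [0.706, 0.042, -0.042, -0.706]
contact_force: [0.1, 0.0, -1.1]
gripper_width: 0.059
```

carry_out(motion=[[[0, 0.02, 0], [0, 0, 0], 0], [[0, 0, 0], [0, 0, 0], 0]])

```text
t: 17.65
tool_pos: [0.491, -0.1218, 0.0588]
tool_rot: [0.706, 0.042, -0.042, -0.706]
contact_force: [-0.3, -0.1, -1.7]
gripper_width: 0.0591
```

carry_out(motion=[[[0, 0.03, 0], [0, 0, 0], 0], [[0, 0, 0], [0, 0, 0], 0]])

```text
t: 17.9
tool_pos: [0.491, -0.1219, 0.0574]
tool_rot: [-0.706, -0.042, 0.042, 0.706]
contact_force: [-0.3, -0.4, -1.4]
gripper_width: 0.059
```

carry_out(motion=[[[0, 0.02, 0], [0, 0, 0], 0], [[0, 0, 0], [0, 0, 0], 0]])

```text
t: 18.15
tool_pos: [0.491, -0.1219, 0.0573]
tool_rot: [0.706, 0.042, -0.042, -0.706]
contact_force: [-2.0, 0.8, 5.2]
gripper_width: 0.0591
```

Touching the mat; release, retreat upward, then head to tin C.

carry_out(motion=[[[0, 0, 0], [0, 0, 0], 0.6], [[0, 0, 0], [0, 0, 0], 1], [[0, 0, 0], [0, 0, 0], 1], [[0, 0, 0], [0, 0, 0], 1], [[0, -0.4, 0], [0, 0, 0], 1], [[0, -0.9, 0], [0, 0, 0], 1], [[0, -0.9, 0], [0, 0, 0], 1], [[0, -0.9, 0], [0, 0, 0], 1], [[0, -0.5, 0.3], [0, 0, 0], 1]])

```text
t: 19.27
tool_pos: [0.4907, -0.1106, 0.2027]
tool_rot: [0.706, 0.043, -0.041, -0.705]
contact_force: [0.6, 0.1, -0.4]
gripper_width: 0.085
```

```bash
python3 - <<'E'
from h import *
to(.5728,.1173,.2)
E
```

```text
t 19.275 pos [ 0.4907 -0.1106  0.2027] head 6.75 ydown [ 0.003 -0.001 -1.   ] w 0.085 F [ 0.64  0.12 -0.4 ] T [-0.04  0.01 -0.02] q [-0.31  0.25  1.72 -0.    1.17 -0.42]
units [2.71 0.07 5.42]
```

carry_out(motion=[[[0.4, 0, 0.8], [0, 0, 0], 1], [[0.4, 0, 0.8], [0, 0, 0], 1], [[0.4, 0, 0.8], [0, 0, 0], 1], [[0.4, 0, 0.8], [0, 0, 0], 1], [[0.4, 0, 0.8], [0, 0, 0], 1], [[0.4, 0, 0.8], [0, 0, 0], 1], [[0.31, 0, 0.6], [0, 0, 0], 1], [[0, 0, 0], [0, 0, 0], 1], [[0, 0, 0], [0, 0, 0], 1]])

```text
t: 20.4
tool_pos: [0.5711, 0.1169, 0.2003]
tool_rot: [0.706, 0.042, -0.043, -0.706]
contact_force: [0.3, -0.2, -0.7]
gripper_width: 0.0855
```

```bash
python3 - <<'E'
from h import *
to(.5728,.1173,.055)
im=eyes.get_image('top'); crop(im,150,110,430,310,2.8,'pics/t5.png')
to(.5728,.1173,.055)
E
```

```text
t 20.4 pos [0.5711 0.1169 0.2003] head 6.83 ydown [-0.001 -0.001 -1.   ] w 0.0855 F [ 0.29 -0.19 -0.7 ] T [-0.02  0.01  0.  ] q [ 0.13  0.36  1.56 -0.    1.23  0.01]
units [0.05 3.63 0.01]
t 20.45 pos [0.571  0.1166 0.2004] head 6.79 ydown [-0.001 -0.001 -1.   ] w 0.0853 F [-0.3   0.53  0.45] T [-0.02  0.02 -0.05] q [ 0.13  0.36  1.56 -0.    1.23  0.01]
units [0.05 3.64 0.01]
```

View pics/t5.png

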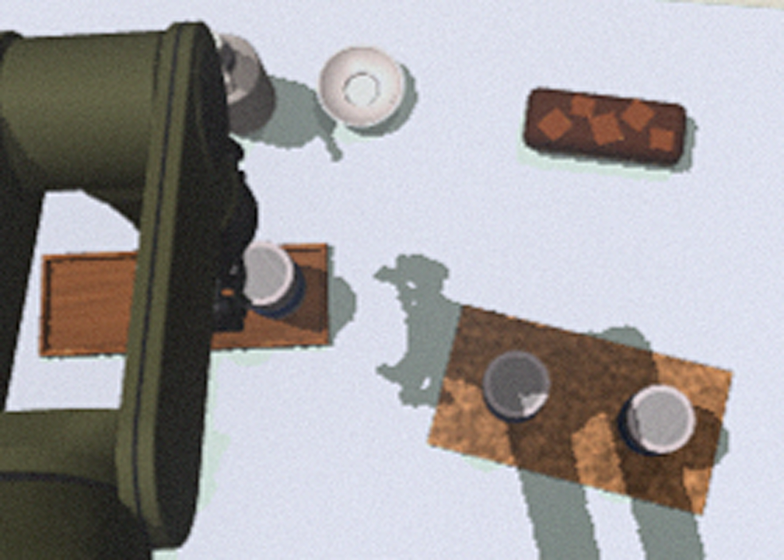

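carry_out(motion=[[[0.05, 0.8, 0], [0, 0, 0], 1], [[0, 0.9, 0], [0, 0, 0], 1], [[0, 0.9, 0], [0, 0, 0], 1], [[0, 0.7, 0], [0, 0, 0], 1], [[0, 0.3, 0], [0, 0, 0], 1], [[0, 0, 0], [0, 0, 0], 1], [[0, 0, 0], [0, 0, 0], 0], [[0, 0, 0], [0, 0, 0], 0], [[0, 0, 0], [0, 0, 0], 0], [[0, 0, 0], [0, 0, 0], 0], [[0, 0, 0], [0, 0, 0], 0], [[0, 0, 0], [0, 0, 0], 0]], force=80)

```text
t: 21.95
tool_pos: [0.5745, 0.1177, 0.0585]
tool_rot: [0.706, 0.043, -0.041, -0.706]
contact_force: [-1.0, -0.4, 6.4]
gripper_width: 0.0584
```

carry_out(motion=[[[0, -0.3, 0], [0, 0, 0], 0], [[0, -0.6, 0], [0, 0, 0], 0], [[0, -0.8, 0], [0, 0, 0], 0], [[0, -0.9, 0], [0, 0, 0], 0], [[0, -0.7, 0], [0, 0, 0], 0], [[0, -0.4, 0], [0, 0, 0], 0], [[0, 0, 0], [0, 0, 0], 0], [[0, 0, 0], [0, 0, 0], 0], [[0, 0, 0], [0, 0, 0], 0], [[0, 0, 0], [0, 0, 0], 0]])

```text
t: 23.2
tool_pos: [0.5731, 0.1175, 0.2036]
tool_rot: [0.706, 0.041, -0.043, -0.706]
contact_force: [-0.3, 0.1, -4.6]
gripper_width: 0.0585
```

```bash
python3 - <<'E'
from h import *
a=[]
for i in range(5):
    im=eyes.get_image('scene'); o=env.get_obs(); a.append(o['contact_force'])
crop(im,200,60,460,260,3,'pics/s6.png')
print(np.mean(a,0))
to(.5728,.1173,.22)
E
```

```text
[ 0.05400432  0.29110378 -3.62449291]
t 23.45 pos [0.5736 0.1176 0.2045] head 6.81 ydown [-0. -0. -1.] w 0.0585 F [ 0.5   0.34 -3.62] T [0.   0.03 0.01] q [0.13 0.36 1.55 0.   1.24 0.01]
units [-0.02 -0.39 -0.01]
```

View pics/s6.png

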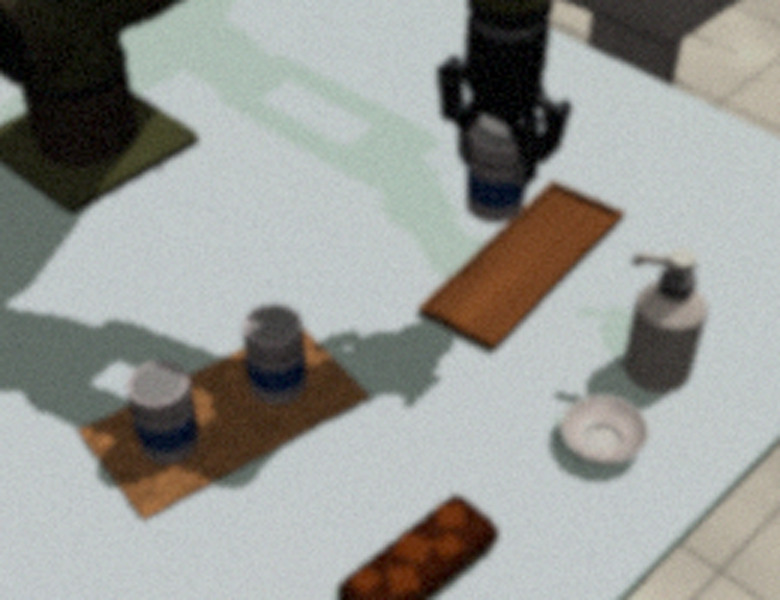

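```bash
python3 - <<'E'
from h import *
to(.5728,.1173,.2045)
print(np.abs(env.get_obs()['joint_velocities']).max())
env.finish_job()
E
```

```text
t 23.45 pos [0.5736 0.1176 0.2045] head 6.81 ydown [-0. -0. -1.] w 0.0585 F [ 0.5   0.34 -3.62] T [0.   0.03 0.01] q [0.13 0.36 1.55 0.   1.24 0.01]
units [-0.02 -0.   -0.01]
0.0021321809980556407
the job is handed in; nothing more can be done
```

I lifted and weighed all three tins, stood the two light ones on the cork mat, and handed the job in at 23.5 s. The heavy tin was still in the gripper at that point.

- **Weights:** the wrist force read about 1.1 N and 0.8 N for the two tins now on the mat, and about 3.6 N for the held one. The readings are noisy, but light and full are far enough apart to tell.
- **Light tins:** the last top and scene pictures show both upright and well inside the mat, 13 cm apart and let go.
- **Heavy tin:** it is upright, with its centre at about 0.195 m and its underside about 15 cm above the shelf. The arm was still and nothing was near the tin.
- **Bystanders:** the pump, ring dish and glasses case looked undisturbed in the last pictures. The crusher was last in view after the first tin was placed, and nothing went near it afterwards.

**Disagreements in the checks:**
- The first tin met the mat about 2 mm higher than I had worked out, so it was pressed down with about 25 N before I let go. For the second I lowered in smaller steps, and it read about 5 N.
- The wrist camera put the tins about 6 mm (first tin) and 12 mm (second) farther along y than the top camera did. I went with the top camera, shifted 1–2 mm that way, and all three grasps held.

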